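# Third hand at the sprung backstop

### The arm

A 6-joint arm with a two-finger parallel gripper is mounted at the origin on the work surface. World frame = base frame: x ahead of the robot, y to its left, z up, the work surface at z = 0. Lengths are in mm, angles in degrees, forces in N, time in s.
With the tool pointing down it reaches from about 300 to 850 mm from the base axis. Payload 4.2 kg.
Tool frame: the origin (TCP) lies midway between the tips of the shut fingers; the grasp point (between the pads) lies pinch_z behind it (pinch_z is the distance from the TCP to the grasp point, in mm); z points along the fingers, y is the line along which they close (so a half turn about z gives the same grasp; the last joint's range is limited). The gripper opens to 91 mm and grips with 3 to 60 N. Pads are 32 mm wide; open, the fingers measure 118 mm over their backs; the gripper's body (76 mm by 178 mm) begins 60 mm behind the grasp point.
Start: joints at [74.37, 18.312, 89.639, -0, 72.044, -1.146], TCP at [143.819, 556.742, 188.776] pointing down, gripper open.
Joint ranges: [-177.97, 177.97], [-48.28, 115.42], [12.27, 149.76], [-77.06, 257.06], [2.81, 150.46], [-146.56, 146.56]. Speed limits (degrees/s): [147.25, 147.25, 180, 180, 180, 180].

### API

Orientations are given as [roll, pitch, yaw] about the fixed x, y, z axes, in that order (R = Rz(yaw) Ry(pitch) Rx(roll)).
In Python, from workcell import state, grab_frame, job_done, masks_of, landmark_of, pinch_z gives the robot as it stands. The module is installed in compiled form; this text tells all that it offers.
- The arm moves only by the tool move_arm, never from a script. Its argument "plan" is a list of rows, each an object of numbers: "x", "y", "z": the shift along the tool's x, y, z in mm; "rx", "ry", "rz": the turn, a rotation vector about the tool's x, y, z in rad. A call has 1 to 10 rows; each row shifts and turns the commanded pose from where the row before left it, along the tool's axes as they then stand; what a row does not reach is not made up. A row lasts 1/10 s, in which the tool goes at most 50 mm and 8.59 degrees, less where a joint would pass 70% of its speed; a pose out of reach is approached as far as the arm can. A call is refused whole if a number of a shift passes 50 or a number of a turn 0.15, either way. A call with a gripper value outside its range is refused whole. "grip" is the opening, from 0 (shut) to 1 (fully open), set as the call begins (left out, the last holds). The fingers move at their own pace and stop on an object; "squeeze" is the grip in N (left out, the last holds). Time passes only in rows, so rows that do not move let the fingers close. It gives the time, the measured TCP pose, the force, the opening and the grip force at its end, in the units of the state.
- state(): the state, without advancing time (a new reading comes with each control period).
- grab_frame(name): name is "scene" or "top" or "wrist"; returns a dict with "img" (480x640x3 uint8, red, green, blue), "z_map" (480x640 float32, mm along the optical axis (not along the pixel's ray), 0 where there is no reading), "fx", "fy", "cx", "cy" (pixels), "rvec" (rotation vector, rad) and "tvec" (3), from world to camera coordinates, as OpenCV has them. Camera axes: x right, y down, z forward; pixel columns grow to the right and rows downward; lengths in mm; the calibration is good to about 2 mm. A picture is of the moment at which its call begins.
- job_done(): hands the job in; it is judged then, once.
Trained networks look in the newest picture that a camera, given by its name, has taken for a name from the list of things; names that differ only in an ending like _2 or _b are one class to them, and where a whole thing is asked for, a point or a joint stands for the part that bears it (a point fixed in the world has none). Each returns a list of dicts, best first, with "p" (0 to 1); they miss things now and then, are a little off and sometimes report something else, mostly with a low value. They report only what shows in the picture. A call takes as long as a camera call. They do not tell look-alikes from the thing itself.
- masks_of(camera, label): "pixels" (480x640 bool, what is visible of it) and "box" ([centre column, centre row, width, height] in pixels, round what is visible of it).
- landmark_of(camera, label): "point" ([column, row] in pixels: a listed point, or the origin of a listed thing).
The state is a dict: "time_s": time; "qpos": joint angles; "qvel": joint speeds; "effort": joint torques, N m; "ee_pos": TCP position; "ee_rot": TCP orientation; "force": force on the tool from outside, world axes, zero at the start; "torque": the same for the moment, N m; "gripper_width": finger opening in mm; "gripper_force": force on a finger pad.
Only numpy, scipy, OpenCV 4.12 (cv2) and the standard library are available. Lean on these libraries where they do the work, as an engineer would, in place of code of your own. Each camera call takes 0.05 s, during which the arm holds its last target. There are 200 camera calls.

### The job

Bring the longer of the two steel T-feet into the corner of the jig, flat on the bench, square and flush along the side fence, with its end against the sprung backstop, and press it forward until the backstop's pointer stands between the two raised ribs on the housing. Keep pressing steadily right there, as a third hand while I bolt it down: your program finishes while you are still holding it, with nothing let go. Never drive the backstop to the end of its travel, and leave the short foot, the hammer and the tin where they are.

Things in the scene. Friction and masses are not known exactly. Their poses are not given: they have to be found in the camera images.
- long_foot: the part to hold: loose bare-steel T-foot, 0.7 kg, same either way round. Base plate 110 mm long (x), 70 wide (y), 8 thick; along its middle an upright web 90 long (x), 8 thick (y), from 8 to 52 mm above the underside, good to grip from above. Origin: centre of the underside; z up. Starts flat on the bench, left or right of the jig, length roughly ahead (yaw within 0.6 rad)
- short_foot: leave alone: the same kind of T-foot but shorter, base plate 70 x 70 x 8 mm, web 50 mm long, 8 thick, up to 52 mm high. Origin: centre of its underside. On the other side of the jig from the long foot
- fixture: jig fixed to the bench. Origin: bench level (z 0), inside corner where the side fence's inner face (plane y = 0) meets the resting backstop's face (plane x = 0). Press along +x; +y points into the fence. Foot lies on the bench at negative x and y: flush and square, its length along x, its centre is at y = -35 mm, and x = -55 mm on first touching the backstop
- fence_end (a point): near end of the jig's straight steel side fence: on the fence's inner face at bench level, jig x = -200, y = 0. The fence is a bar that runs from here to jig x = +110 mm, 22 mm thick (jig y 0 to 22), 25 mm high
- housing_top (a point): centre of the top of the jig's grey housing block behind the backstop, jig (87, -46, 36) mm; the block covers jig x 62 to 112, y -91 to -1, 36 mm high. Two small raised brass ribs on its top lie beside the pointer's path, square to it; the backstop's pointer tip is between them when the backstop is pushed back 12 to 22 mm
- backstop (a joint): how far the backstop is pushed back along the jig's x, m: 0 at rest, 0.030 at the end of travel; between the ribs 0.012 to 0.022. Spring: 4 N at 0, then 0.4 N more per mm (8.8 N at 12 mm, 10.8 N at 17, 12.8 N at 22). If let go it pushes the foot back out
- hammer: leave alone: a wooden-handled hammer, about 260 mm long and up to 26 mm high, on the bench to the left, beyond the jig, lying roughly across (its x along the handle towards the head, origin about the handle's middle)
- tin: leave alone: an upright closed tin, 66 mm across, 90 mm high, on the right, beyond the jig. Origin: centre of its underside
- backstop_face (a point): sprung backstop, an upright steel plate that slides along the jig's x without turning: 12 mm thick (own x 0 to 12, front face at 0), own y -76 to -4, z 2 to 39 mm. A pointer strip 7 mm wide on its top reaches back over the housing to own x = 72. This frame coincides with the jig's at rest and moves with the plate
Things that resemble listed ones, but are neither listed nor needed, are in the scene too. What is shaped like the long_foot but black or blue is not meant.

How it is judged:
By the outcome, as a careful person would: the job done as asked, in the order asked, and still so for the second after the job is handed in, while the arm keeps its last pose, push and grip.
It also fails if it takes over 51 s, if anything falls off the work surface, if the arm or the gripper's body presses on something with over 40 N, if the wrist force passes 120 N, or if a joint passes its speed limit or range.

## Working session

There is one attempt and no reset: what is moved stays moved. The work goes in short steps, Python scripts to look and compute and a tool call to move; the robot and the scene stay as the last step left them, time stands still between calls to the robot, and variables do not carry over. Pictures are saved under pics/ and viewed, at most 10 in all, crops included, and the job is handed in when it is done.

Besides the shell and the picture viewer there is one more tool, called after ">>>" as name(argument=value, ...), one argument or row to a line, values as JSON. move_arm: Moves the arm, as the interface text tells. Its arguments: {"type":"object","properties":{"plan":{"type":"array","items":{"type":"object","properties":{"x":{"type":"number"},"y":{"type":"number"},"z":{"type":"number"},"rx":{"type":"number"},"ry":{"type":"number"},"rz":{"type":"number"}}}},"grip":{"type":"number"},"squeeze":{"type":"number"}},"required":["plan"]}

```bash
mkdir -p pics; cat > h.py <<'E'
import numpy as np, cv2
from workcell import *
def cam(n):
    f=grab_frame(n); f['R']=cv2.Rodrigues(np.array(f['rvec'],float))[0]; f['t']=np.array(f['tvec'],float).ravel(); return f
def ray(f,p,z):  # pixel -> world at height z
    d=f['R'].T@np.array([(p[0]-f['cx'])/f['fx'],(p[1]-f['cy'])/f['fy'],1]); c=-f['R'].T@f['t']
    return c+d*(z-c[2])/d[2]
def cloud(f,m=None):
    z=f['z_map']; v,u=np.nonzero((z>0)&(m if m is not None else True)); z=z[v,u]
    P=np.c_[(u-f['cx'])/f['fx']*z,(v-f['cy'])/f['fy']*z,z]
    return (P-f['t'])@f['R'],u,v
E
python3 - <<'E'
from h import *
s=state();print({k:np.round(v,2).tolist() for k,v in s.items()},pinch_z)
for n in('top','scene'):
    f=cam(n);cv2.imwrite(f'pics/{n}0.png',f['img'][:,:,::-1])
    print(n,np.round(-f['R'].T@f['t']))
    for l in('long_foot','short_foot','hammer','tin','backstop'):
        for d in masks_of(n,l):
            P,_,_=cloud(f,d['pixels']);print(l,round(d['p'],2),np.round(d['box']),np.round(np.median(P,0)) if len(P) else 0)
    for l,z in(('fixture',0),('fence_end',0),('housing_top',36),('backstop_face',0),('long_foot',0)):
        for d in landmark_of(n,l):print(l,round(d['p'],2),np.round(d['point']),np.round(ray(f,d['point'],z),1))
E
```

```text
{'time_s': 0.0, 'qpos': [74.37, 18.35, 89.71, -0.0, 72.04, -1.15], 'qvel': [0.04, -0.03, -0.02, 0.09, 0.01, -0.0], 'effort': [0.0, -41.25, -23.2, 0.07, 0.05, -0.0], 'ee_pos': [143.67, 556.19, 187.9], 'ee_rot': [-179.9, -0.0, 165.51], 'force': [0.77, -0.58, 0.33], 'torque': [-0.02, 0.01, 0.02], 'gripper_force': 0.0, 'gripper_width': 91.26} 18.8
top [ 395.   87. 1106.]
long_foot 0.89 [127. 337.  63.  52.] [338. 480.   9.]
long_foot 0.75 [204. 292.  40.  54.] [433. 318.   9.]
long_foot 0.66 [275. 299.  58.  59.] [418. 164.   8.]
short_foot 0.67 [484. 303.  34.  36.] [ 414. -280.    9.]
short_foot 0.35 [394. 183.  36.  33.] [660. -83.  25.]
hammer 0.78 [181. 192. 122.  42.] [645. 408.  24.]
hammer 0.43 [391. 184.  36.  39.] [653. -83.  27.]
tin 0.74 [499. 181.  45.  32.] [ 660. -304.   88.]
backstop 0.82 [391. 188.  36.  30.] [646. -83.  25.]
fixture 0.84 [372. 202.] [631.9 -45.8   0. ]
housing_top 0.92 [390. 157.] [724.7 -82.5  36. ]
backstop_face 0.71 [370. 203.] [630.5 -42.7   0. ]
long_foot 0.93 [130. 334.] [341.5 479.    0. ]
long_foot 0.82 [204. 290.] [435.2 322.4   0. ]
long_foot 
[... 367 characters left out ...]
. -79.  30.]
short_foot 0.27 [281. 227. 119.  56.] [656. -44.  26.]
hammer 0.82 [345. 376.  72. 112.] [650. 419.  24.]
hammer 0.7 [257. 220.  26.  24.] [648. -77.  27.]
tin 0.58 [226. 156.  31.  37.] [ 670. -294.   73.]
backstop 0.91 [258. 220.  32.  29.] [651. -79.  26.]
fixture 0.69 [272. 234.] [638.7 -38.1   0. ]
fixture 0.48 [227. 169.] [ 672.4 -309.1    0. ]
fence_end 0.85 [338. 202.] [428.5 -64.    0. ]
housing_top 0.93 [235. 228.] [726.1 -70.8  36. ]
backstop_face 0.58 [274. 233.] [632.  -41.1   0. ]
long_foot 0.83 [413. 394.] [510.9 485.8   0. ]
long_foot 0.79 [381. 264.] [414.5 165.8   0. ]
long_foot 0.74 [477. 361.] [339.5 482.8   0. ]
long_foot 0.62 [406. 318.] [433.1 321.4   0. ]
```

View pics/top0.png

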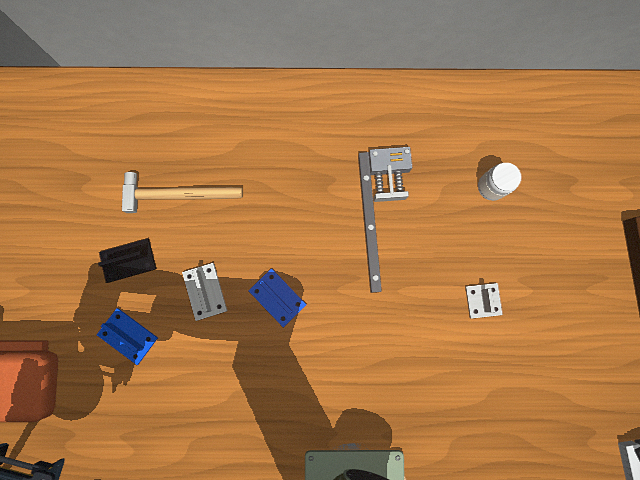

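View pics/scene0.png

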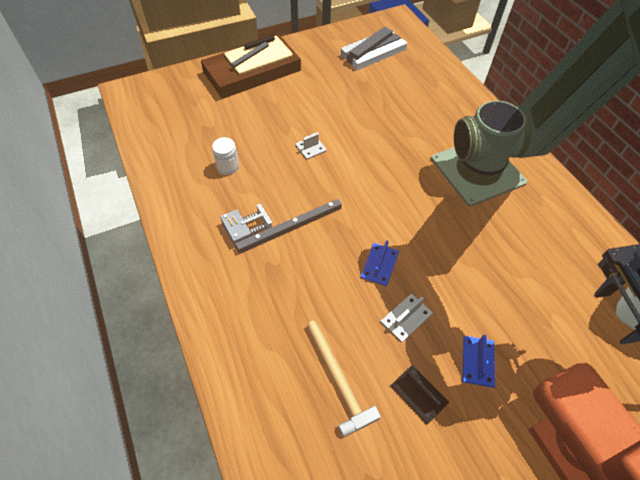

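Top view: the bare steel long foot is at about (204,291). The look-alikes are blue (127,335), blue (277,298) and black (127,260). The jig fence runs from (376,292) to (363,152), with the backstop at (391,196). Next I'll fit the poses from depth.

```bash
cat >> h.py <<'E'
def rect(P):
    (c,s,a)=cv2.minAreaRect(P[:,:2].astype(np.float32)); 
    if s[0]<s[1]: a+=90; s=s[::-1]
    a=(a+90)%180-90
    return np.round(c,1),np.round(s,1),round(a,2)
E
python3 - <<'E'
from h import *
for n in('top','scene'):
    f=cam(n);P,u,v=cloud(f)
    near=lambda c,r:np.linalg.norm(P[:,:2]-c,axis=1)<r
    b=near([435,322],75);h=P[:,2]
    for lo,hi in((4,20),(40,60)):
        m=b&(h>lo)&(h<hi);print(n,'foot',lo,m.sum(),rect(P[m]),np.round(np.median(h[m]),1))
    q=P[(h>19)&(h<31)&(P[:,0]>420)&(P[:,0]<600)&(P[:,1]>-110)&(P[:,1]<0)]
    print('fence',len(q),rect(q),np.median(q[:,2]))
    q=P[(h>30)&(h<46)&(P[:,0]>600)&(P[:,0]<800)&(P[:,1]>-160)&(P[:,1]<0)]
    print('hous',len(q),rect(q),np.median(q[:,2]))
    print('table',np.median(h[near([500,0],40)]))
print(state()['time_s'])
E
```

```text
top foot 4 1401 (array([437.5, 322.3]), array([142. , 136.7]), 69.55) 8.1
top foot 40 213 (array([432.7, 321.6]), array([89.7,  9.8]), 17.32) 51.4
fence 791 (array([516.2, -42.2]), array([169.1,  22.5]), 4.65) 25.450343858776765
hous 1212 (array([690.3, -76. ]), array([117.2, 104.9]), -0.74) 37.26797595768497
table 0.6083338207054876
scene foot 4 1169 (array([435.1, 323.5]), array([148.3, 138.3]), -8.81) 8.7
scene foot 40 160 (array([431.9, 321.8]), array([89.4,  8.6]), 17.26) 52.1
fence 465 (array([515.4, -42.2]), array([169.4,  27.3]), 3.72) 25.829640309649648
hous 751 (array([674.8, -75.8]), array([140.2, 113.4]), 4.17) 37.606702848532926
table 1.903493153858553
1.2
```

>>> move_arm(
  plan=[
    {"x":-42,"y":-19.3},
    {"x":-42,"y":-19.3},
    {"x":-42,"y":-19.3},
    {"x":-42,"y":-19.3},
    {"x":-42,"y":-19.3},
    {"x":-42,"y":-19.3},
    {"x":-42,"y":-19.3},
    {"x":-42,"y":-19.3},
    {"rz":-0.139},
    {"rz":-0.139},
  ],
  grip=1,
)

```text
schema error: expected keys x, y, z, rx, ry, rz
```

>>> move_arm(
  plan=[
    {"rz":-0.139},
    {"rz":-0.139},
    {},
    {},
  ],
)

```text
schema error: expected keys x, y, z, rx, ry, rz
```

```bash
cat >> h.py <<'E'
from scipy.spatial.transform import Rotation as Rn
def tool(delta):  # world vector -> tool axes
    return np.round(Rn.from_euler('xyz',state()['ee_rot'],degrees=True).inv().apply(delta),1)
E
python3 - <<'E'
from h import *
s=state();print(np.round(s['ee_pos'],1),np.round(s['ee_rot'],2),np.round(s['qpos'],1))
f=cam('wrist');cv2.imwrite('pics/w1.png',f['img'][:,:,::-1]);print(np.round(-f['R'].T@f['t']))
P,u,v=cloud(f);h=P[:,2];b=np.linalg.norm(P[:,:2]-[433,322],axis=1)<75
m=b&(h>42)&(h<60);print(m.sum(),rect(P[m]),np.median(h[m]))
m=b&(h>5)&(h<20);print(m.sum(),rect(P[m]),np.median(h[m]))
E
```

```text
[143.8 556.7 188.8] [179.99   0.   165.51] [74.4 18.3 89.6 -0.  72.  -1.1]
[ 61. 577. 384.]
0 (array([0., 0.]), array([0., 0.]), 0.0) nan
180 (array([374.8, 329.9]), array([33.2, 15.2]), 73.55) 6.666600000658789
  return _methods._mean(a, axis=axis, dtype=dtype,
  ret = ret.dtype.type(ret / rcount)
```

View pics/w1.png

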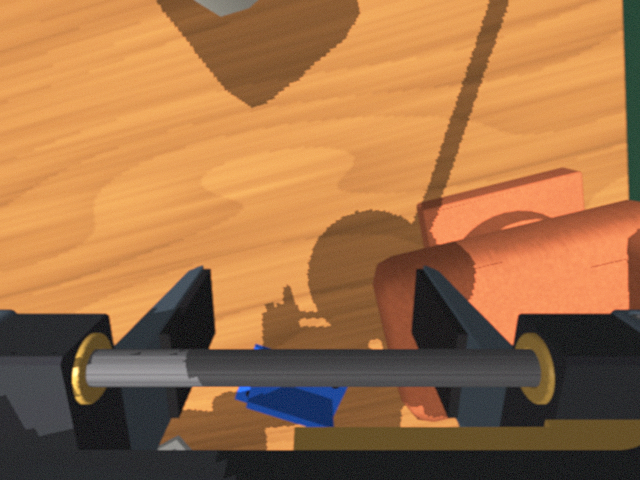

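The move was refused because every row needs all six keys, so the arm hasn't moved. The wrist camera sits on the tool's +x side, so I'll grip with tool x towards the backstop (yaw 17°) to keep the backstop in view.

>>> move_arm(
  plan=[
    {"x":-42,"y":-19.3,"z":0,"rx":0,"ry":0,"rz":0},
    {"x":-42,"y":-19.3,"z":0,"rx":0,"ry":0,"rz":0},
    {"x":-42,"y":-19.3,"z":0,"rx":0,"ry":0,"rz":0},
    {"x":-42,"y":-19.3,"z":0,"rx":0,"ry":0,"rz":0},
    {"x":-42,"y":-19.3,"z":0,"rx":0,"ry":0,"rz":0},
    {"x":-42,"y":-19.3,"z":0,"rx":0,"ry":0,"rz":0},
    {"x":-42,"y":-19.3,"z":0,"rx":0,"ry":0,"rz":0},
    {"x":-42,"y":-19.3,"z":0,"rx":0,"ry":0,"rz":0},
    {"x":0,"y":0,"z":0,"rx":0,"ry":0,"rz":0.1437},
    {"x":0,"y":0,"z":0,"rx":0,"ry":0,"rz":0.1437},
  ],
  grip=1,
)

```text
time_s: 2.25
ee_pos: [431.7, 322.0, 188.7]
ee_rot: [180.0, -0.0, 148.5]
force: [-0.0, -0.1, 0.6]
gripper_width: 91.0
gripper_force: 0.0
```

>>> move_arm(
  plan=[
    {"x":0,"y":0,"z":0,"rx":0,"ry":0,"rz":0.1437},
    {"x":0,"y":0,"z":0,"rx":0,"ry":0,"rz":0.1437},
    {"x":0,"y":0,"z":0,"rx":0,"ry":0,"rz":0.1437},
    {"x":0,"y":0,"z":0,"rx":0,"ry":0,"rz":0.1437},
    {"x":0,"y":0,"z":0,"rx":0,"ry":0,"rz":0.1437},
    {"x":0,"y":0,"z":0,"rx":0,"ry":0,"rz":0.1437},
    {"x":0,"y":0,"z":0,"rx":0,"ry":0,"rz":0.1437},
    {"x":0,"y":0,"z":0,"rx":0,"ry":0,"rz":0.1437},
    {"x":0,"y":0,"z":0,"rx":0,"ry":0,"rz":0.1437},
    {"x":0,"y":0,"z":0,"rx":0,"ry":0,"rz":0.1437},
  ],
)

```text
time_s: 3.25
ee_pos: [430.5, 323.2, 188.8]
ee_rot: [-180.0, -0.0, 66.4]
force: [-0.5, -0.5, -0.9]
gripper_width: 90.9
gripper_force: 0.0
```

>>> move_arm(
  plan=[
    {"x":0,"y":0,"z":0,"rx":0,"ry":0,"rz":0.1437},
    {"x":0,"y":0,"z":0,"rx":0,"ry":0,"rz":0.1437},
    {"x":0,"y":0,"z":0,"rx":0,"ry":0,"rz":0.1437},
    {"x":0,"y":0,"z":0,"rx":0,"ry":0,"rz":0.1437},
    {"x":0,"y":0,"z":0,"rx":0,"ry":0,"rz":0.1437},
    {"x":0,"y":0,"z":0,"rx":0,"ry":0,"rz":0.1437},
    {"x":0,"y":0,"z":0,"rx":0,"ry":0,"rz":0},
    {"x":0,"y":0,"z":0,"rx":0,"ry":0,"rz":0},
  ],
)

```text
time_s: 4.05
ee_pos: [430.5, 323.2, 188.8]
ee_rot: [-180.0, -0.0, 17.5]
force: [1.2, 0.2, 0.2]
gripper_width: 91.1
gripper_force: 0.0
```

```bash
python3 - <<'E'
from h import *
s=state();print(s['time_s'],np.round(s['ee_pos'],1),np.round(s['ee_rot'],2),np.round(s['qpos'],1),np.round(s['force'],1))
f=cam('wrist');cv2.imwrite('pics/w2.png',f['img'][:,:,::-1]);print(np.round(-f['R'].T@f['t']))
P,u,v=cloud(f);h=P[:,2];b=np.linalg.norm(P[:,:2]-[433,322],axis=1)<75
m=b&(h>42)&(h<60);print(m.sum(),rect(P[m]),np.median(h[m]))
m=b&(h>5)&(h<20);print(m.sum(),rect(P[m]),np.median(h[m]))
print(tool(np.array([432.3,321.7,0])-[*s['ee_pos'][:2],0]))
E
```

```text
4.05 [430.5 323.2 188.8] [-179.99   -0.     17.49] [ 35.7  15.   94.4   0.   70.6 108.2] [1.2 0.2 0.2]
[510. 348. 384.]
989 (array([432.6, 319.9]), array([90.3,  7.5]), 17.46) 51.3674619776612
7639 (array([432.2, 320.1]), array([110. ,  70.1]), 17.4) 7.46442262954027
[ 1.3  2.  -0. ]
```

View pics/w2.png

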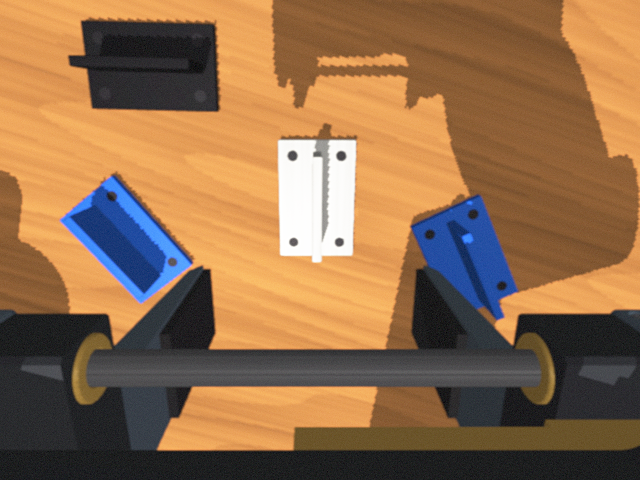

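The wrist view shows the steel foot at (317,198), between the blue and black look-alikes and clear of the fingers. I'll centre on it, descend and grip the web.

>>> move_arm(
  plan=[
    {"x":1,"y":3.5,"z":40,"rx":0,"ry":0,"rz":0},
    {"x":0,"y":0,"z":40,"rx":0,"ry":0,"rz":0},
    {"x":0,"y":0,"z":40,"rx":0,"ry":0,"rz":0},
    {"x":0,"y":0,"z":30,"rx":0,"ry":0,"rz":0},
    {"x":0,"y":0,"z":15,"rx":0,"ry":0,"rz":0},
    {"x":0,"y":0,"z":8,"rx":0,"ry":0,"rz":0},
    {"x":0,"y":0,"z":0,"rx":0,"ry":0,"rz":0},
  ],
  grip=1,
)

```text
time_s: 4.8
ee_pos: [432.2, 319.9, 15.0]
ee_rot: [180.0, 0.1, 17.4]
force: [0.2, 0.4, 0.3]
gripper_width: 91.1
gripper_force: 0.0
```

>>> move_arm(
  plan=[
    {"x":0,"y":0,"z":0,"rx":0,"ry":0,"rz":0},
    {"x":0,"y":0,"z":0,"rx":0,"ry":0,"rz":0},
    {"x":0,"y":0,"z":0,"rx":0,"ry":0,"rz":0},
    {"x":0,"y":0,"z":0,"rx":0,"ry":0,"rz":0},
    {"x":0,"y":0,"z":0,"rx":0,"ry":0,"rz":0},
    {"x":0,"y":0,"z":0,"rx":0,"ry":0,"rz":0},
    {"x":0,"y":0,"z":0,"rx":0,"ry":0,"rz":0},
    {"x":0,"y":0,"z":0,"rx":0,"ry":0,"rz":0},
  ],
  grip=0,
  squeeze=50,
)

```text
time_s: 5.6
ee_pos: [432.5, 320.2, 15.7]
ee_rot: [-180.0, -0.0, 17.3]
force: [-0.5, 0.0, -0.7]
gripper_width: 29.8
gripper_force: 0.0
```

>>> move_arm(
  plan=[
    {"x":0,"y":0,"z":0,"rx":0,"ry":0,"rz":0},
    {"x":0,"y":0,"z":0,"rx":0,"ry":0,"rz":0},
    {"x":0,"y":0,"z":0,"rx":0,"ry":0,"rz":0},
    {"x":0,"y":0,"z":0,"rx":0,"ry":0,"rz":0},
    {"x":0,"y":0,"z":0,"rx":0,"ry":0,"rz":0},
  ],
)

```text
time_s: 6.1
ee_pos: [432.4, 320.6, 15.7]
ee_rot: [-180.0, -0.0, 17.3]
force: [-0.5, 2.4, -0.5]
gripper_width: 7.8
gripper_force: 50.0
```

>>> move_arm(
  plan=[
    {"x":0,"y":0,"z":-25,"rx":0,"ry":0,"rz":0},
    {"x":0,"y":0,"z":-45,"rx":0,"ry":0,"rz":0},
    {"x":0,"y":0,"z":-45,"rx":0,"ry":0,"rz":0},
    {"x":0,"y":0,"z":-25,"rx":0,"ry":0,"rz":0},
    {"x":0,"y":0,"z":0,"rx":0,"ry":0,"rz":0},
  ],
)

```text
time_s: 6.6
ee_pos: [434.2, 321.0, 158.5]
ee_rot: [-179.9, -0.4, 17.3]
force: [0.8, 0.5, -8.1]
gripper_width: 7.4
gripper_force: 50.0
```

>>> move_arm(
  plan=[
    {"x":0,"y":0,"z":0,"rx":0,"ry":0,"rz":0.111},
    {"x":0,"y":0,"z":0,"rx":0,"ry":0,"rz":0.111},
    {"x":2,"y":20,"z":0,"rx":0,"ry":0,"rz":0},
    {"x":4,"y":45,"z":0,"rx":0,"ry":0,"rz":0},
    {"x":4,"y":45,"z":0,"rx":0,"ry":0,"rz":0},
    {"x":4,"y":45,"z":0,"rx":0,"ry":0,"rz":0},
    {"x":4,"y":45,"z":0,"rx":0,"ry":0,"rz":0},
    {"x":4,"y":45,"z":0,"rx":0,"ry":0,"rz":0},
    {"x":4,"y":45,"z":0,"rx":0,"ry":0,"rz":0},
    {"x":4,"y":45,"z":0,"rx":0,"ry":0,"rz":0},
  ],
)

```text
time_s: 7.6
ee_pos: [486.8, -13.3, 152.5]
ee_rot: [-180.0, 0.4, 4.6]
force: [1.2, 0.2, -8.2]
gripper_width: 7.8
gripper_force: 50.0
```

>>> move_arm(
  plan=[
    {"x":4,"y":45,"z":0,"rx":0,"ry":0,"rz":0},
    {"x":2,"y":35,"z":0,"rx":0,"ry":0,"rz":0},
    {"x":2,"y":20,"z":0,"rx":0,"ry":0,"rz":0},
    {"x":0,"y":0,"z":0,"rx":0,"ry":0,"rz":0},
    {"x":0,"y":0,"z":0,"rx":0,"ry":0,"rz":0},
    {"x":0,"y":0,"z":0,"rx":0,"ry":0,"rz":0},
  ],
)

```text
time_s: 8.2
ee_pos: [503.8, -109.4, 154.0]
ee_rot: [-179.9, 0.2, 4.6]
force: [0.2, -0.5, -7.1]
gripper_width: 7.7
gripper_force: 50.0
```

```bash
python3 - <<'E'
from h import *
s=state();print(s['time_s'],np.round(s['ee_pos'],1),np.round(s['ee_rot'],2),np.round(s['qpos'],1),np.round(s['force'],1))
f=cam('wrist');cv2.imwrite('pics/w3.png',f['img'][:,:,::-1]);C=-f['R'].T@f['t'];print(np.round(C))
P,u,v=cloud(f);h=P[:,2]
q=(h>20)&(h<30)&(P[:,0]>440)&(P[:,0]<800)&(P[:,1]>-80)&(P[:,1]<20)
print('fence',q.sum(),rect(P[q]),np.median(h[q]))
q=(h>32)&(h<44)&(P[:,0]>600)&(P[:,1]>-180)&(P[:,1]<-20)
print('hous+stop',q.sum(),rect(P[q]),np.median(h[q]))
q=q&(P[:,0]<665);print('stop',q.sum(),rect(P[q]),np.median(h[q]))
for l,z in(('fixture',0),('housing_top',36),('backstop_face',0)):
    for d in landmark_of('wrist',l):print(l,round(d['p'],2),np.round(d['point']),np.round(ray(f,d['point'],z),1))
q=(h>90)&(P[:,0]<590); 
for z0 in (135,150,190,200): pass
hh,e=np.histogram(h[q],bins=np.arange(90,260,5));print(list(zip(e.astype(int),hh)))
E
```

```text
8.2 [ 503.8 -109.4  154. ] [-179.9     0.21    4.63] [-13.5  14.6 100.3   0.   65.4  71.8] [ 0.2 -0.5 -7.1]
[ 588. -104.  349.]
fence 7972 (array([548.1, -58.5]), array([215.2,  55.7]), 4.48) 24.515503477630467
hous+stop 2256 (array([643.8, -85.5]), array([72.1, 20.5]), -85.67) 38.3392296806544
stop 2256 (array([643.8, -85.5]), array([72.1, 20.5]), -85.67) 38.3392296806544
fixture 0.63 [247.  40.] [632.2 -48.2   0. ]
housing_top 0.44 [246.  42.] [626.3 -52.9  36. ]
backstop_face 0.71 [244.  41.] [630.8 -45.8   0. ]
[(np.int64(90), np.int64(0)), (np.int64(95), np.int64(0)), (np.int64(100), np.int64(0)), (np.int64(105), np.int64(0)), (np.int64(110), np.int64(0)), (np.int64(115), np.int64(0)), (np.int64(120), np.int64(0)), (np.int64(125), np.int64(0)), (np.int64(130), np.int64(0)), (np.int64(135), np.int64(107)), (np.int64(140), np.int64(2568)), (np.int64(145), np.int64(12131)), (np.int64(150), np.int64(31)), (np.int64(155), np.int64(32)), (np.int64(160), np.int64(39)), (np.int64(165), np.int64(39)), (np.int64(170), np.int64(43)), (np.int64(175), np.int64(77)), (np.int64(180), np.int64(191)), (np.int64(185), np.int64(2311)), (np.int64(190), np.int64(983)), (np.int64(195), np.int64(316)), (np.int64(200), np.int64(342)), (np.int64(205), np.int64(311)), (np.int64(210), np.int64(408)), (np.int64(215), np.int64(472)), (np.int64(220), np.int64(408)), (np.int64(225), np.int64(307)), (np.int64(230), np.int64(1120)), (np.int64(235), np.int64(266)), (np.int64(240), np.int64(130)), (np.int64(245), np.int64(95)), (np.int64(250), np.int64(106))]
```

View pics/w3.png

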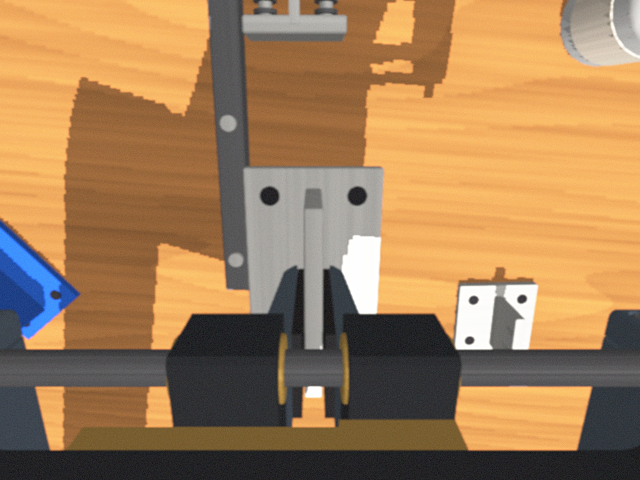

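```bash
python3 - <<'E'
from h import *
s=state();f=cam('wrist');P,u,v=cloud(f);h=P[:,2]
def edge(Q,along,across,side,w=6):  # line fit of the extreme points of Q in bins
    X,Y=Q[:,along],Q[:,across];a=[]
    for b in np.arange(X.min()+w,X.max()-w,w):
        k=(X>=b)&(X<b+w)
        if k.sum()>4:a.append((b+w/2,np.percentile(Y[k],98 if side>0 else 2)))
    a=np.array(a);p=np.polyfit(*a.T,1)
    for _ in range(3):
        r=a[:,1]-np.polyval(p,a[:,0]);k=abs(r)<max(1.0,2*r.std());p=np.polyfit(*a[k].T,1)
    return p,r.std(),len(a)
q=(h>21)&(h<28.5)&(P[:,0]>470)&(P[:,0]<640)&(P[:,1]>-75)&(P[:,1]<-10)
F=P[q]; F=F[F[:,1]>-60+(F[:,0]-432)*.078-6]
for sd in(-1,1):
    p,r,n=edge(F,0,1,sd);print('fence',sd,round(np.degrees(np.arctan(p[0])),2),'y@630',round(np.polyval(p,630),1),round(r,2),n)
q=(h>34)&(h<43)&(P[:,0]>610)&(P[:,0]<660)&(P[:,1]>-130)&(P[:,1]<-40)
p,r,n=edge(P[q],1,0,-1);print('stop',round(np.degrees(np.arctan(-p[0])),2),'x@-85',round(np.polyval(p,-85),1),round(r,2),n,'y range',np.percentile(P[q][:,1],[1,99]))
# held foot
q=(h>137)&(h<153)&(P[:,0]<600)&(P[:,0]>500)&(abs(P[:,1]+107)<45);B=P[q]
A=np.c_[B[:,:2],np.ones(len(B))];c=np.linalg.lstsq(A,B[:,2],rcond=None)[0];print('plate slope deg dx,dy',np.degrees(c[:2]).round(2),'z at tcp',c@[*s['ee_pos'][:2],1])
p,r,n=edge(B,1,0,1);print('front',round(np.degrees(np.arctan(-p[0])),2),'x@-105',round(np.polyval(p,-105),1),round(r,2))
for sd in(-1,1):
    p,r,n=edge(B,0,1,sd);print('side',sd,round(np.degrees(np.arctan(p[0])),2),'y@540',round(np.polyval(p,540),1),round(r,2))
print(np.round(s['ee_pos'],1))
E
```

```text
fence -1 3.39 y@630 -46.8 0.53 27
fence 1 4.37 y@630 -25.2 0.24 27
stop 4.29 x@-85 633.8 0.07 11 y range [-120.80142433  -50.99901381]
plate slope deg dx,dy [-0.47  0.07] z at tcp 147.37920114898978
front 4.59 x@-105 559.7 0.1
side -1 4.8 y@540 -141.2 0.06
side 1 4.08 y@540 -74.0 0.25
[ 505.  -109.5  155.5]
```

Measured in the jig frame: jig yaw 4.35°, origin about (631,-47), and the held foot at about (-130,-52) with 0.3° of excess yaw. In the picture the short foot is at (497,318), clear of the path. Now lowering towards the bench.

>>> move_arm(
  plan=[
    {"x":0,"y":0,"z":20,"rx":0,"ry":0,"rz":0.005},
    {"x":0,"y":0,"z":40,"rx":0,"ry":0,"rz":0},
    {"x":0,"y":0,"z":40,"rx":0,"ry":0,"rz":0},
    {"x":0,"y":0,"z":20,"rx":0,"ry":0,"rz":0},
    {"x":0,"y":0,"z":10,"rx":0,"ry":0,"rz":0},
    {"x":0,"y":0,"z":5,"rx":0,"ry":0,"rz":0},
    {"x":0,"y":0,"z":0,"rx":0,"ry":0,"rz":0},
    {"x":0,"y":0,"z":0,"rx":0,"ry":0,"rz":0},
    {"x":0,"y":0,"z":0,"rx":0,"ry":0,"rz":0},
  ],
)

```text
time_s: 9.35
ee_pos: [506.3, -110.6, 22.0]
ee_rot: [180.0, -0.2, 4.3]
force: [-0.0, -0.1, -7.2]
gripper_width: 7.5
gripper_force: 50.0
```

>>> move_arm(
  plan=[
    {"x":0,"y":0,"z":1,"rx":0,"ry":0,"rz":0},
    {"x":0,"y":0,"z":1,"rx":0,"ry":0,"rz":0},
    {"x":0,"y":0,"z":1,"rx":0,"ry":0,"rz":0},
    {"x":0,"y":0,"z":0,"rx":0,"ry":0,"rz":0},
    {"x":0,"y":0,"z":0,"rx":0,"ry":0,"rz":0},
  ],
)

```text
time_s: 9.85
ee_pos: [505.2, -110.4, 17.7]
ee_rot: [-180.0, 0.0, 4.3]
force: [-0.4, -0.5, -7.8]
gripper_width: 7.3
gripper_force: 50.0
```

>>> move_arm(
  plan=[
    {"x":0,"y":0,"z":1,"rx":0,"ry":0,"rz":0},
    {"x":0,"y":0,"z":1,"rx":0,"ry":0,"rz":0},
    {"x":0,"y":0,"z":0,"rx":0,"ry":0,"rz":0},
    {"x":0,"y":0,"z":0,"rx":0,"ry":0,"rz":0},
    {"x":0,"y":0,"z":0,"rx":0,"ry":0,"rz":0},
  ],
)

```text
time_s: 10.35
ee_pos: [505.3, -110.4, 15.7]
ee_rot: [-180.0, -0.0, 4.3]
force: [0.5, -0.5, -6.4]
gripper_width: 7.6
gripper_force: 50.0
```

>>> move_arm(
  plan=[
    {"x":0,"y":0,"z":0.5,"rx":0,"ry":0,"rz":0},
    {"x":0,"y":0,"z":0,"rx":0,"ry":0,"rz":0},
    {"x":0,"y":0,"z":0,"rx":0,"ry":0,"rz":0},
    {"x":0,"y":0,"z":0,"rx":0,"ry":0,"rz":0},
  ],
)

```text
time_s: 10.75
ee_pos: [505.3, -110.4, 15.7]
ee_rot: [180.0, -0.0, 4.3]
force: [-2.3, 0.2, 1.9]
gripper_width: 7.5
gripper_force: 50.0
```

>>> move_arm(
  plan=[
    {"x":8,"y":-2,"z":0,"rx":0,"ry":0,"rz":0},
    {"x":8,"y":-2,"z":0,"rx":0,"ry":0,"rz":0},
    {"x":8,"y":-2,"z":0,"rx":0,"ry":0,"rz":0},
    {"x":8,"y":-2,"z":0,"rx":0,"ry":0,"rz":0},
    {"x":8,"y":-2,"z":0,"rx":0,"ry":0,"rz":0},
    {"x":8,"y":-2,"z":0,"rx":0,"ry":0,"rz":0},
    {"x":8,"y":-2,"z":0,"rx":0,"ry":0,"rz":0},
    {"x":0,"y":0,"z":0,"rx":0,"ry":0,"rz":0},
    {"x":0,"y":0,"z":0,"rx":0,"ry":0,"rz":0},
  ],
)

```text
time_s: 11.65
ee_pos: [559.7, -92.3, 15.7]
ee_rot: [180.0, 0.0, 4.3]
force: [-4.2, 0.2, 5.7]
gripper_width: 7.7
gripper_force: 50.0
```

>>> move_arm(
  plan=[
    {"x":0,"y":-1,"z":0,"rx":0,"ry":0,"rz":0},
    {"x":0,"y":-1,"z":0,"rx":0,"ry":0,"rz":0},
    {"x":0,"y":0,"z":0,"rx":0,"ry":0,"rz":0},
    {"x":0,"y":0,"z":0,"rx":0,"ry":0,"rz":0},
  ],
)

```text
time_s: 12.05
ee_pos: [560.0, -91.9, 15.7]
ee_rot: [179.8, -0.0, 4.4]
force: [-3.7, -4.5, 4.0]
gripper_width: 7.5
gripper_force: 50.0
```

>>> move_arm(
  plan=[
    {"x":0,"y":-1,"z":0,"rx":0,"ry":0,"rz":0},
    {"x":0,"y":-1,"z":0,"rx":0,"ry":0,"rz":0},
    {"x":0,"y":0,"z":0,"rx":0,"ry":0,"rz":0},
    {"x":0,"y":0,"z":0,"rx":0,"ry":0,"rz":0},
  ],
)

```text
time_s: 12.45
ee_pos: [560.7, -90.1, 15.7]
ee_rot: [179.8, -0.1, 4.4]
force: [-2.6, -5.4, 2.7]
gripper_width: 7.4
gripper_force: 50.0
```

>>> move_arm(
  plan=[
    {"x":0,"y":-1,"z":0,"rx":0,"ry":0,"rz":0},
    {"x":0,"y":-1,"z":0,"rx":0,"ry":0,"rz":0},
    {"x":0,"y":0,"z":0,"rx":0,"ry":0,"rz":0},
    {"x":0,"y":0,"z":0,"rx":0,"ry":0,"rz":0},
  ],
)

```text
time_s: 12.85
ee_pos: [561.1, -87.9, 15.8]
ee_rot: [179.8, -0.2, 4.4]
force: [-0.4, -5.1, 2.2]
gripper_width: 7.3
gripper_force: 50.0
```

>>> move_arm(
  plan=[
    {"x":0,"y":-0.5,"z":0,"rx":0,"ry":0,"rz":0},
    {"x":0,"y":0,"z":0,"rx":0,"ry":0,"rz":0},
    {"x":0,"y":0,"z":0,"rx":0,"ry":0,"rz":0},
  ],
)

```text
time_s: 13.15
ee_pos: [561.1, -87.4, 15.8]
ee_rot: [179.8, -0.2, 4.4]
force: [-0.6, -5.4, 0.8]
gripper_width: 7.6
gripper_force: 50.0
```

>>> move_arm(
  plan=[
    {"x":0,"y":-0.5,"z":0,"rx":0,"ry":0,"rz":0},
    {"x":0,"y":-0.5,"z":0,"rx":0,"ry":0,"rz":0},
    {"x":0,"y":0,"z":0,"rx":0,"ry":0,"rz":0},
    {"x":0,"y":0,"z":0,"rx":0,"ry":0,"rz":0},
  ],
)

```text
time_s: 13.55
ee_pos: [561.1, -86.5, 15.8]
ee_rot: [179.8, -0.2, 4.4]
force: [0.2, -6.2, 1.4]
gripper_width: 7.6
gripper_force: 50.0
```

```bash
python3 - <<'E'
from h import *
s=state();print(s['time_s'],np.round(s['ee_pos'],1),np.round(s['ee_rot'],2),np.round(s['force'],1),np.round(s['torque'],2))
f=cam('wrist');cv2.imwrite('pics/w4.png',cv2.resize(f['img'][:,:,::-1][0:400,120:520],None,fx=1.5,fy=1.5));print(np.round(-f['R'].T@f['t']))
E
```

```text
13.55 [561.1 -86.5  15.8] [179.82  -0.19   4.37] [ 0.2 -6.2  1.4] [-1.06  0.42  0.06]
[644. -80. 211.]
```

View pics/w4.png

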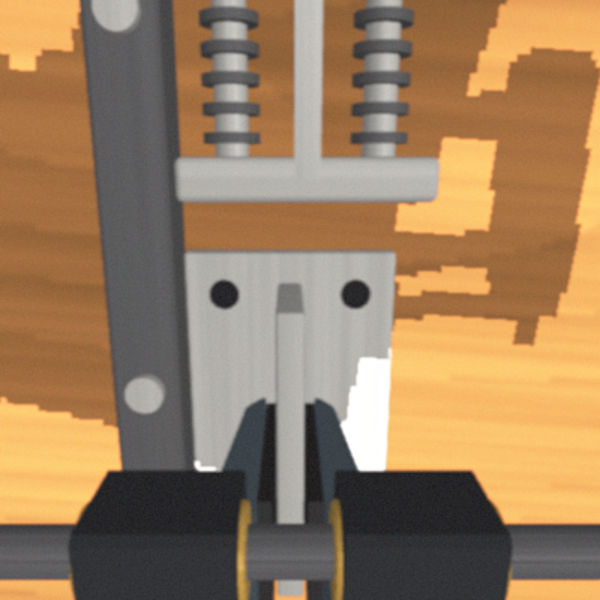

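The crop shows the foot square to the fence and within about 1 mm of it, edge at x≈186 against 184. The backstop face is at y≈200 and the foot's front edge at y≈252. I'll keep easing it in until the fence pushes back.

>>> move_arm(
  plan=[
    {"x":0,"y":-0.5,"z":0,"rx":0,"ry":0,"rz":0},
    {"x":0,"y":-0.5,"z":0,"rx":0,"ry":0,"rz":0},
    {"x":0,"y":0,"z":0,"rx":0,"ry":0,"rz":0},
    {"x":0,"y":0,"z":0,"rx":0,"ry":0,"rz":0},
  ],
)

```text
time_s: 14.0
ee_pos: [561.1, -86.0, 15.8]
ee_rot: [179.8, -0.2, 4.4]
force: [-0.8, -7.2, 2.4]
gripper_width: 7.5
gripper_force: 50.0
```

>>> move_arm(
  plan=[
    {"x":0,"y":-0.5,"z":0,"rx":0,"ry":0,"rz":0},
    {"x":0,"y":0,"z":0,"rx":0,"ry":0,"rz":0},
    {"x":0,"y":0,"z":0,"rx":0,"ry":0,"rz":0},
  ],
)

```text
time_s: 14.3
ee_pos: [561.2, -86.0, 15.9]
ee_rot: [179.7, -0.2, 4.4]
force: [-0.4, -8.8, 1.7]
gripper_width: 7.5
gripper_force: 50.0
```

The foot is against the fence: y has stalled and the force is rising. Sliding forward.

>>> move_arm(
  plan=[
    {"x":3,"y":0,"z":0,"rx":0,"ry":0,"rz":0},
    {"x":4,"y":0,"z":0,"rx":0,"ry":0,"rz":0},
    {"x":4,"y":0,"z":0,"rx":0,"ry":0,"rz":0},
    {"x":3,"y":0,"z":0,"rx":0,"ry":0,"rz":0},
    {"x":1,"y":0,"z":0,"rx":0,"ry":0,"rz":0},
    {"x":0,"y":0,"z":0,"rx":0,"ry":0,"rz":0},
    {"x":0,"y":0,"z":0,"rx":0,"ry":0,"rz":0},
  ],
)

```text
time_s: 15.0
ee_pos: [565.9, -85.7, 16.2]
ee_rot: [179.8, 0.9, 4.5]
force: [-22.4, -13.1, 21.3]
gripper_width: 7.4
gripper_force: 50.0
```

>>> move_arm(
  plan=[
    {"x":1,"y":0,"z":0,"rx":0,"ry":0,"rz":0},
    {"x":1,"y":0,"z":0,"rx":0,"ry":0,"rz":0},
    {"x":1,"y":0,"z":0,"rx":0,"ry":0,"rz":0},
    {"x":1,"y":0,"z":0,"rx":0,"ry":0,"rz":0},
    {"x":0,"y":0,"z":0,"rx":0,"ry":0,"rz":0},
    {"x":0,"y":0,"z":0,"rx":0,"ry":0,"rz":0},
  ],
)

```text
time_s: 15.6
ee_pos: [569.7, -85.4, 16.2]
ee_rot: [179.8, 1.0, 4.5]
force: [-22.1, -13.0, 21.0]
gripper_width: 7.4
gripper_force: 50.0
```

The front edge is being pressed into the bench: 21 N down and 1° of pitch. I'll ease the down force and counter the pitch.

>>> move_arm(
  plan=[
    {"x":0,"y":0,"z":-0.5,"rx":0,"ry":0.005,"rz":0},
    {"x":0,"y":0,"z":-0.5,"rx":0,"ry":0.005,"rz":0},
    {"x":0,"y":0.5,"z":0,"rx":0,"ry":0.005,"rz":0},
    {"x":0,"y":0,"z":0,"rx":0,"ry":0,"rz":0},
    {"x":0,"y":0,"z":0,"rx":0,"ry":0,"rz":0},
  ],
)

```text
time_s: 16.1
ee_pos: [572.1, -85.2, 15.8]
ee_rot: [179.8, -0.1, 4.5]
force: [-14.4, -11.5, 9.1]
gripper_width: 7.3
gripper_force: 50.0
```

```bash
python3 - <<'E'
from h import *
s=state();print(s['time_s'],np.round(s['ee_pos'],1),np.round(s['ee_rot'],2),np.round(s['force'],1),np.round(s['torque'],2))
E
```

```text
16.1 [572.1 -85.2  15.8] [ 1.7982e+02 -1.3000e-01  4.4500e+00] [-14.4 -11.5   9.1] [-2.05  2.96  0.02]
```

>>> move_arm(
  plan=[
    {"x":1,"y":0.5,"z":-0.5,"rx":0,"ry":0,"rz":0},
    {"x":1,"y":0.5,"z":0,"rx":0,"ry":0,"rz":0},
    {"x":1,"y":0,"z":0,"rx":0,"ry":0,"rz":0},
    {"x":0,"y":0,"z":0,"rx":0,"ry":0,"rz":0},
    {"x":0,"y":0,"z":0,"rx":0,"ry":0,"rz":0},
  ],
)

```text
time_s: 16.6
ee_pos: [576.1, -85.0, 15.7]
ee_rot: [179.9, -0.2, 4.4]
force: [-12.1, -7.8, 4.0]
gripper_width: 7.5
gripper_force: 50.0
```

```bash
cat > st.py <<'E'
from h import *
s=state();print(s['time_s'],np.round(s['ee_pos'],2),np.round(s['ee_rot'],2),np.round(s['force'],1),np.round(s['torque'],2))
E
python3 st.py
```

```text
16.6 [576.09 -84.96  15.73] [179.9   -0.22   4.41] [-12.1  -7.8   4. ] [-1.49  2.43  0.  ]
```

>>> move_arm(
  plan=[
    {"x":1.5,"y":0,"z":0,"rx":0,"ry":0,"rz":0},
    {"x":1.5,"y":0,"z":0,"rx":0,"ry":0,"rz":0},
    {"x":1.5,"y":0,"z":0,"rx":0,"ry":0,"rz":0},
    {"x":1.5,"y":0,"z":0,"rx":0,"ry":0,"rz":0},
    {"x":0,"y":0,"z":0,"rx":0,"ry":0,"rz":0},
    {"x":0,"y":0,"z":0,"rx":0,"ry":0,"rz":0},
  ],
)

```text
time_s: 17.2
ee_pos: [579.4, -84.7, 15.8]
ee_rot: [179.9, 0.1, 4.4]
force: [-17.2, -9.2, 9.6]
gripper_width: 7.9
gripper_force: 50.0
```

```bash
python3 st.py
```

```text
17.2 [579.36 -84.66  15.78] [1.7992e+02 9.0000e-02 4.4200e+00] [-17.2  -9.2   9.6] [-1.6   3.31  0.04]
```

>>> move_arm(
  plan=[
    {"x":1.5,"y":0.3,"z":-0.2,"rx":0,"ry":0.002,"rz":0},
    {"x":1.5,"y":0.3,"z":-0.2,"rx":0,"ry":0.001,"rz":0},
    {"x":1.5,"y":0.2,"z":-0.1,"rx":0,"ry":0.001,"rz":0},
    {"x":1.5,"y":0,"z":-0.1,"rx":0,"ry":0,"rz":0},
    {"x":0,"y":0,"z":0,"rx":0,"ry":0,"rz":0},
    {"x":0,"y":0,"z":0,"rx":0,"ry":0,"rz":0},
  ],
)

```text
time_s: 17.8
ee_pos: [584.7, -84.2, 15.8]
ee_rot: [-180.0, -0.1, 4.4]
force: [-17.0, -6.0, 6.5]
gripper_width: 7.7
gripper_force: 50.0
```

```bash
cat >> st.py <<'E'
import sys
f=cam('wrist')
if len(sys.argv)>1: cv2.imwrite(sys.argv[1],f['img'][:,:,::-1])
P,u,v=cloud(f);h=P[:,2];th=np.radians(4.35);o=np.array([631,-47.2])
J=(P[:,:2]-o)@np.array([[np.cos(th),-np.sin(th)],[np.sin(th),np.cos(th)]])
b=(h>34)&(h<44)&(J[:,1]<-10)&(J[:,1]>-70)&(J[:,0]>-15)&(J[:,0]<40)
def med(m,q):return [round(float(np.percentile(J[m&(abs(J[:,1]-y)<6),0],q)),1) for y in(-55,-40,-25)]
print('stop front',med(b,2) if b.any() else 0)
b=(h>5)&(h<14)&(J[:,0]<30)&(J[:,0]>-60);print('foot front',med(b,98))
E
python3 st.py
```

```text
17.8 [584.74 -84.23  15.76] [-1.7999e+02 -5.0000e-02  4.4100e+00] [-17.   -6.    6.5] [-1.2   3.34 -0.01]
stop front [6.4, -3.9, 6.3]
foot front [1.0, 1.1, 17.9]
```

Backstop is pushed back about 6 mm, which agrees with the TCP travel. On towards 17 mm.

>>> move_arm(
  plan=[
    {"x":1.5,"y":0.1,"z":-0.1,"rx":0,"ry":0.001,"rz":0},
    {"x":1.5,"y":0,"z":-0.1,"rx":0,"ry":0.001,"rz":0},
    {"x":1.5,"y":0,"z":-0.1,"rx":0,"ry":0.001,"rz":0},
    {"x":1.5,"y":0,"z":-0.1,"rx":0,"ry":0,"rz":0},
    {"x":1.5,"y":0,"z":0,"rx":0,"ry":0,"rz":0},
    {"x":0,"y":0,"z":0,"rx":0,"ry":0,"rz":0},
    {"x":0,"y":0,"z":0,"rx":0,"ry":0,"rz":0},
  ],
)

```text
time_s: 18.55
ee_pos: [590.8, -83.7, 15.9]
ee_rot: [-180.0, -0.0, 4.4]
force: [-18.9, -7.2, 4.7]
gripper_width: 7.5
gripper_force: 50.0
```

```bash
python3 st.py
```

```text
18.55 [590.75 -83.75  15.87] [-1.7997e+02 -5.0000e-02  4.4100e+00] [-18.9  -7.2   4.7] [-1.27  3.73  0.04]
stop front [12.5, 2.1, 12.4]
foot front [6.6, 7.0, 7.2]
```

>>> move_arm(
  plan=[
    {"x":1.5,"y":0,"z":0,"rx":0,"ry":0.001,"rz":0},
    {"x":1.5,"y":0,"z":-0.1,"rx":0,"ry":0.001,"rz":0},
    {"x":1.5,"y":0,"z":0,"rx":0,"ry":0,"rz":0},
    {"x":1,"y":0,"z":0,"rx":0,"ry":0,"rz":0},
    {"x":0,"y":0,"z":0,"rx":0,"ry":0,"rz":0},
    {"x":0,"y":0,"z":0,"rx":0,"ry":0,"rz":0},
    {"x":0,"y":0,"z":0,"rx":0,"ry":0,"rz":0},
  ],
)

```text
time_s: 19.3
ee_pos: [595.0, -83.4, 15.9]
ee_rot: [-180.0, -0.0, 4.4]
force: [-20.7, -7.4, 8.0]
gripper_width: 7.4
gripper_force: 50.0
```

```bash
python3 st.py pics/w5.png; python3 - <<'E'
from h import *
f=cam('top');i=f['img'][:,:,::-1]
a=cv2.resize(i[130:300,340:430],None,fx=3.5,fy=3.5,interpolation=cv2.INTER_CUBIC)
w=cv2.imread('pics/w5.png');w=cv2.resize(w,(480,360));c=np.zeros((595,315+480,3),np.uint8);c[:a.shape[0],:315]=a;c[:360,315:]=w
cv2.imwrite('pics/c5.png',c)
E
```

```text
19.3 [594.99 -83.4   15.91] [-1.7996e+02 -1.0000e-02  4.4100e+00] [-20.7  -7.4   8. ] [-1.34  4.18  0.01]
stop front [16.7, 6.3, 16.6]
foot front [10.9, 11.2, 11.2]
```

View pics/c5.png

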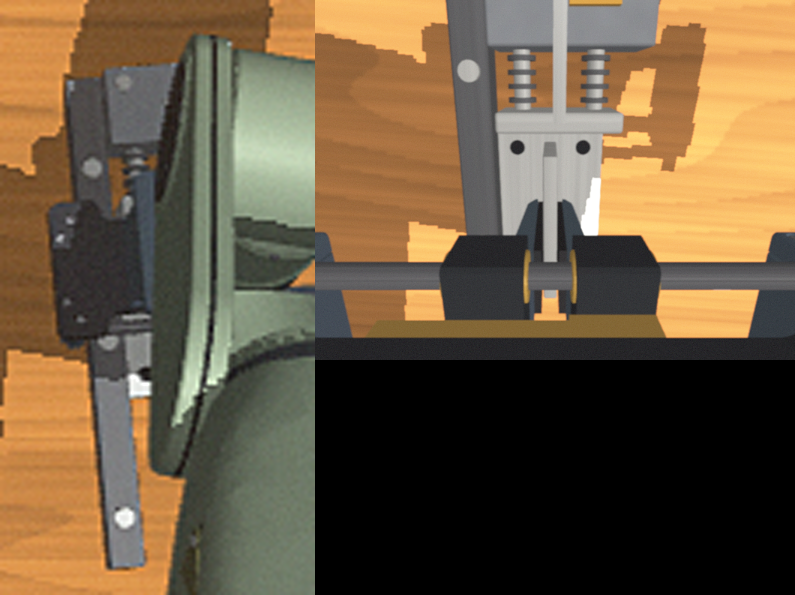

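The wrist view shows the foot's end against the backstop plate at (558,123) and its side along the fence. The arm hides the ribs from the top camera, so I'll check with the scene camera and the plate-to-housing gap.

```bash
cat >> st.py <<'E'
def gap():
    b=(h>32)&(h<43)&(J[:,1]<-8)&(J[:,1]>-72)&(abs(J[:,1]+40)>8)
    a=np.percentile(J[b&(J[:,0]>-5)&(J[:,0]<45),0],2);c=np.percentile(J[b&(J[:,0]>50)&(J[:,0]<90),0],2)
    print('stop',a,'housing',c,'travel',62-(c-a))
gap()
q=(h>22)&(h<28)&(J[:,0]>-70)&(J[:,0]<60)&(J[:,1]>-6)&(J[:,1]<28)
for x in range(-60,60,20):
    k=q&(abs(J[:,0]-x)<8)
    if k.any(): print('fence',x,np.percentile(J[k,1],[3,97]).round(1),end=' ')
q=(h>4)&(h<12)&(J[:,0]<10)&(J[:,1]>-80)&(J[:,1]<6)
for x in range(-40,10,10):
    k=q&(abs(J[:,0]-x)<4)
    if k.any(): print('foot',x,np.percentile(J[k,1],[2,98]).round(1),end=' ')
E
python3 st.py; python3 - <<'E'
from h import *
f=cam('scene');cv2.imwrite('pics/s6.png',cv2.resize(f['img'][185:265,205:305,::-1],(750,600),interpolation=cv2.INTER_CUBIC))
E
```

```text
19.4 [594.98 -83.41  15.9 ] [-1.7996e+02 -1.0000e-02  4.4100e+00] [-20.3  -8.6   7.1] [-1.38  4.17 -0.02]
stop front [16.7, 6.3, 16.6]
foot front [11.0, 11.2, 11.4]
stop 16.653527707084105 housing 62.37773212539856 travel 16.275795581685543
fence -60 [ 0.9 21.6] fence -40 [ 1.1 21.6] fence -20 [ 1.2 21.6] fence 0 [ 1.2 21.5] fence 20 [ 1.2 21.6] fence 40 [ 1.1 21.7] foot -40 [-68.2   0.7] foot -30 [-68.    0.4] foot -20 [-67.9   0.4] foot -10 [-67.8   0.4] foot 0 [-67.7   0.4]
```

View pics/s6.png

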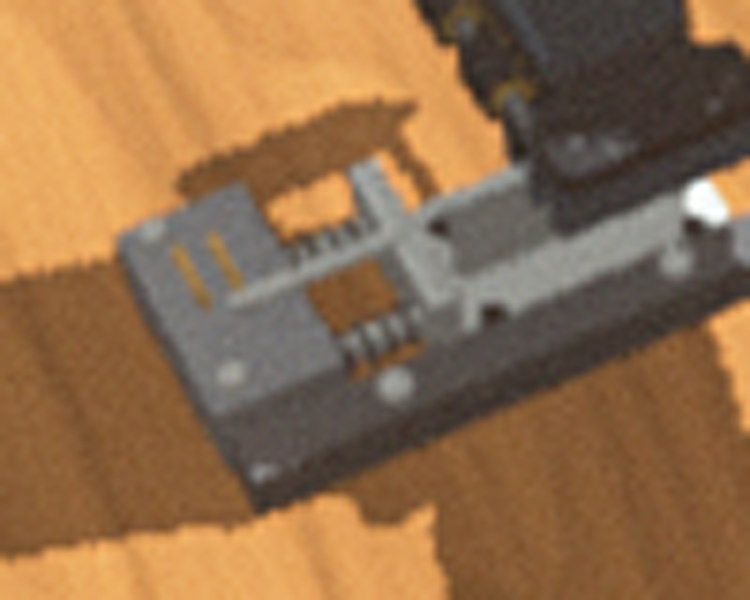

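```bash
cat >> st.py <<'E'
def slope(m,side,lo,hi,w=4):
    a=[]
    for x in np.arange(lo,hi,w):
        k=m&(J[:,0]>=x)&(J[:,0]<x+w)
        if k.sum()>3:a.append((x+w/2,np.percentile(J[k,1],98 if side>0 else 2)))
    a=np.array(a);p=np.polyfit(*a.T,1);r=a[:,1]-np.polyval(p,a[:,0]);k=abs(r)<1.5*r.std()+.05;p=np.polyfit(*a[k].T,1)
    return round(np.degrees(np.arctan(p[0])),2),len(a)
print()
w=(h>46)&(h<56)&(abs(J[:,1]+34)<10);print('web n',w.sum(),J[w,0].min().round(1),J[w,0].max().round(1))
for sd in(-1,1):
    print('web',sd,slope(w,sd,J[w,0].min()+2,min(J[w,0].max()-3,0)),'fence',slope((h>22)&(h<28)&(abs(J[:,1]-11)<17),sd,-60,60),'plate',slope((h>4)&(h<12)&(J[:,1]>-80)&(J[:,1]<6),sd,-45,5))
q=(h>4)&(h<11)&(J[:,0]<8)&(J[:,0]>-45)&(J[:,1]>-66)&(J[:,1]<-2)&(abs(J[:,1]+34)>8);A=np.c_[J[q],np.ones(q.sum())];c=np.linalg.lstsq(A,h[q],rcond=None)[0];print('plate tilt',np.degrees(c[:2]).round(2),np.median(h[q]))
q=(abs(h)<4)&(J[:,0]<60)&(J[:,0]>-60)&(J[:,1]<-85)&(J[:,1]>-170);A=np.c_[J[q],np.ones(q.sum())];c=np.linalg.lstsq(A,h[q],rcond=None)[0];print('bench tilt',np.degrees(c[:2]).round(2),np.median(h[q]))
E
python3 st.py
```

```text
19.5 [594.98 -83.39  15.93] [-1.7996e+02 -1.0000e-02  4.4200e+00] [-20.8  -6.6   6.7] [-1.35  4.11  0.02]
stop front [16.7, 6.4, 16.6]
foot front [10.9, 11.3, 11.2]
stop 16.6458089969364 housing 62.39061886212391 travel 16.255190134812494
fence -60 [ 1.2 21.7] fence -40 [ 1.1 21.6] fence -20 [ 1.1 21.6] fence 0 [ 1.2 21.5] fence 20 [ 1.2 21.6] fence 40 [ 1.1 21.6] foot -40 [-68.1   0.7] foot -30 [-67.9   0.4] foot -20 [-67.8   0.3] foot -10 [-67.8   0.4] foot 0 [-67.8   0.3] 
web n 3176 -83.9 6.6
web -1 (np.float64(-0.22), 17) fence (np.float64(0.01), 29) plate (np.float64(0.28), 13)
web 1 (np.float64(0.16), 17) fence (np.float64(0.09), 29) plate (np.float64(-0.58), 13)
plate tilt [-0.08  0.02] 7.606719698948886
bench tilt [-0.04  0.09] -0.6707745225611862
```

Travel is about 16.5 mm, and the foot is square, flush and flat within measurement noise. I'll hold briefly to check it's steady, then hand in.

>>> move_arm(
  plan=[
    {"x":0,"y":0,"z":0,"rx":0,"ry":0,"rz":0},
    {"x":0,"y":0,"z":0,"rx":0,"ry":0,"rz":0},
    {"x":0,"y":0,"z":0,"rx":0,"ry":0,"rz":0},
    {"x":0,"y":0,"z":0,"rx":0,"ry":0,"rz":0},
    {"x":0,"y":0,"z":0,"rx":0,"ry":0,"rz":0},
    {"x":0,"y":0,"z":0,"rx":0,"ry":0,"rz":0},
    {"x":0,"y":0,"z":0,"rx":0,"ry":0,"rz":0},
    {"x":0,"y":0,"z":0,"rx":0,"ry":0,"rz":0},
  ],
)

```text
time_s: 20.35
ee_pos: [595.0, -83.4, 15.9]
ee_rot: [-180.0, -0.0, 4.4]
force: [-21.4, -6.9, 7.4]
gripper_width: 7.7
gripper_force: 50.0
```

```bash
python3 st.py | head -4; python3 -c "
from workcell import *
print(job_done())"
```

```text
20.35 [594.98 -83.42  15.91] [-1.7996e+02 -1.0000e-02  4.4200e+00] [-21.4  -6.9   7.4] [-1.33  4.15 -0.02]
stop front [16.7, 6.3, 16.6]
foot front [10.8, 11.3, 11.3]
stop 16.649442550686324 housing 62.38396877754478 travel 16.265473773141544
the job is handed in; nothing more can be done
None
```

Job handed in at 20.4 s: the long foot is held flat, flush and square against the fence, with the backstop pressed back about 16.5 mm so its pointer stands between the ribs, and the arm is still gripping and pressing.

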